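# Press the stoppers home in a vial block and hold

## Robot

A 6-joint arm with a two-finger parallel gripper is mounted at the origin on the work surface. World frame = base frame: x ahead of the robot, y to its left, z up, the work surface at z = 0. Lengths are in m, angles in rad, forces in N, time in s.
With the tool pointing down it reaches from about 0.35 to 0.725 m from the base axis. Payload 4.3 kg.
Tool frame: the origin (TCP) lies midway between the tips of the shut fingers; the grasp point (between the pads) lies 19 mm behind it; y points along the fingers, x is the direction in which the jaws open and shut, and the axes are right-handed (so a half turn about y gives the same grasp; the last joint's range is limited). The gripper opens to 85 mm and grips with 20 to 120 N. Pads are 22 mm wide; open, the fingers measure 114 mm over their backs; the gripper's body (76 mm by 85 mm) begins 54 mm behind the grasp point. The pads swing forward as they close: fully open they stand 13 mm farther back than shut.
Start: joints at [1.088, 0.377, 0.081, 1.274, 0, 1.46], TCP at [0.209, 0.536, 0.231] pointing down, gripper open.
Joint ranges: [-2.72, 2.72], [-0.84, 1.66], [-1.02, 1.22], [-1.77, 2.12], [-1.37, 1.28], [-3.14, 3.14]. Speed limits (rad/s): [2.57, 2.57, 3.14, 3.14, 3.14, 3.14].

## Interface

Orientations are given as a rotation vector (axis times angle).
In Python, from workcell import env gives the robot as it stands.
- The arm moves only by the shell command python3 -m crank 'ROWS' [FORCE]. ROWS is JSON, a list of rows, each a list of 5 numbers: the shift along the world's x, y, z in cm, then the turn about the world's z in degrees, then the opening, from -1 (shut) to 1 (fully open), so that 0 is half open. In form: [[tx, ty, tz, twist, gripper], ...]. A call has 1 to 20 rows; each row is the pose to reach, as a shift and turn from the pose commanded when the call began; what a row does not reach only later rows make up. A row lasts 1/12 s, in which the tool goes at most 41.7 mm and 7.16 degrees, less where a joint would pass 70% of its speed; a pose out of reach is approached as far as the arm can. A call with a gripper value outside its range is refused whole. The fingers move at their own pace and stop on an object; FORCE is the grip in N (left out, the last holds). Time passes only in rows, so rows that repeat a pose let the fingers close. It gives the time, the measured TCP pose, the force and the opening at its end, in the units of the state.
- env.observe(): the state, without advancing time (a new reading comes with each control period).
- env.get_image(name): name is "scene" or "side" or "wrist"; returns the picture (420x560x3 uint8, blue, green, red); there is no depth.
- env.calibration(name): a dict with "intrinsics" (3x3 intrinsics, pixels), "rvec" (rotation vector, rad) and "tvec" (3), from world to camera coordinates, as OpenCV has them. Camera axes: x right, y down, z forward; pixel columns grow to the right and rows downward; lengths in m; the calibration is good to about 2 mm. A picture is of the moment at which its call begins: read the wrist's pose just before it. calibration takes no time and is no camera call; for the wrist camera it gives the pose at the moment of the call.
- env.close_job(): hands the job in, once; it reports no verdict.
Trained networks look in the newest picture that a camera, given by its name, has taken for a name from the list of things; names that differ only in an ending like _2 or _b are one class to them, and where a whole thing is asked for, a point or a joint stands for the part that bears it (a point fixed in the world has none). Each returns a list of dicts, best first, with "confidence" (0 to 1); they miss things now and then, are a little off and sometimes report something else, mostly with a low value. They report only what shows in the picture. A call takes as long as a camera call.
- env.recognise(target, camera): "point" ([column, row] in pixels, amid what is visible of it).
- env.trace(target, camera): "pixels" (420x560 bool, what is visible of it) and "point" ([column, row] in pixels, amid what is visible of it).
- env.tip_of(target, camera): "point" ([column, row] in pixels: a listed point, or the origin of a listed thing).
The state is a dict: "clock": time; "joint_positions": joint angles; "qd": joint speeds; "tau": joint torques, N m; "ee_pos": TCP position; "orientation": TCP orientation; "force": force on the tool from outside, world axes, zero at the start; "moment": the same for the moment, N m; "opening": opening from 0.0 (shut) to 1.0 (fully open).
Only numpy, scipy, OpenCV 4.12 (cv2) and the standard library are available. Lean on these libraries where they do the work, as an engineer would, in place of code of your own. Each camera call takes 0.05 s, during which the arm holds its last target.

## Task

A block of vials is loaded in the bench stoppering press with its stopper plate still standing proud: swing the toggle clamp's handle down over centre so that it stays shut with its rubber foot on the block, then flip the safety catch fully out from under the press lever. Then pull the lever by its black grip all the way down to its stop, so that the stoppers are pressed home, and keep it there: finish while still holding the lever down. Leave the clamp shut and the catch out, and do not disturb the bottle, the tip box or the tube rack.

Things in the scene. Friction and masses are not known exactly. Their poses are not given: they have to be found in the camera images.
- press: Grey bench press, fixed, 225 x 270 x 200 mm without lever. Origin on the bench under the ram's axis, z up; the x and y below are in its frame. Its -x side is the front (lever points there), toggle clamp on its +y side, catch flips to -y. Head: 64 mm wide in y, 125 to 160 mm above the bench, forward to x -50 mm. Under it an open platen, 76 x 104 mm; column at x 60 to 125 mm; base plate 16 mm high.
- clamp_handle (a joint): Toggle clamp handle: bar with a round black sleeve 18 mm in diameter, 40 to 108 mm from the hinge (axis along x). 0 = open, leaning to +y, 1.13 rad above level; 1.13 = shut, level, pointing to +y. Starts at 0 to 0.15, stays by friction. Its arm lands on the block's flange at about 0.75; past centre (1.0; takes 2 to 4 N at handle_grip) it snaps on to 1.13 and stays.
- handle_grip (a point): Middle of the clamp handle's black sleeve, on its centre line, 70 mm from the hinge; moves with the handle. Handle free to grasp from above, with the fingers on its two x sides.
- clamp_pivot (a point): Point on the clamp handle's hinge axis, 44 mm above the bench, at press x 0, y 142 mm.
- clamp_foot: Black rubber foot, 14 mm in diameter, at the end of the clamp's short spindle; springy, it gives up to 6 mm. With the clamp shut it presses with 6 to 10 N on the flange at the block's +y end.
- safety_catch (a joint): Safety catch: steel prop 14 mm wide, 75 mm long, standing under the lever, hinged at its foot on the front of the head (axis along x), with a thumb arm to the -y side ending in a black ball knob. 0 = upright, blocks the lever; grows as it is flipped to -y (knob goes out and down); 1.0 = fully out, at its stop. Stays where it is left; takes about 1 N at the knob.
- catch_knob (a point): Centre of the catch's ball knob, 22 mm in diameter; moves with the catch. With the catch upright it lies 62 mm to the -y side of catch_pivot and 85 mm above it; its rod leaves inwards and down, so that the x sides of the ball are free for fingers from above.
- catch_pivot (a point): Point on the catch's hinge axis, 152 mm above the bench, at press x -60 mm, y 0.
- lever_angle (a joint): Press lever: flat steel bar 16 mm wide, 20 mm high, with a black grip, pointing to -x; hinge axis along y. 0 = raised, 0.38 rad above level; 0.40 = fully down at its stop, about level. A spring lifts it if let go: about 4 N at the grip near the top, about 14 N at the bottom, where the pad presses the stoppers. With the catch upright it is blocked after 0.02 rad.
- grip_center (a point): Middle of the lever's black grip, on its centre line, 250 mm from lever_pivot; moves with the lever. The grip is 28 mm in diameter and 125 mm long, along the lever.
- lever_pivot (a point): Point on the lever's hinge axis, 180 mm above the bench, at press x 95 mm, y 0.
- press_lever: The press lever as a body. Origin at lever_pivot, not at the grip (that is point grip_center); axes as those of the press while the lever is raised.
- press_pad: Black rubber pad 72 x 100 mm under the platen, driven down about 40 mm by the lever; springy, it gives up to 5.5 mm. Origin at its upper face.
- vial_block: Aluminium block with 24 glass vials in 4 x 6 rows, 80 x 116 mm, 45 mm high to the vials' rims, on a flange 80 x 172 x 12 mm. It lies loose in the nest on the press's base plate, under the platen. Origin under its centre.
- stopper_plate (a joint): White plate with 24 grey stoppers on the vials. 0 = 4 mm proud, 0.004 = pressed home; takes about 8 N on the plate.
- reagent_bottle: Brown bottle, 70 mm in diameter and 150 mm high, near the press's -y side. Origin under its centre. Bystander.
- tip_box: Pipette tip box with a clear lid, 86 x 126 x 64 mm, behind the clamp. Origin under its centre. Bystander.
- tube_rack: Red tube rack, 85 x 125 x 44 mm, in front of the press's +y half. Origin under its centre. Bystander.

How it is judged:
On the way, in this order (a step that is already met when the one before it is completed fails the run):
1. the toggle clamp is over centre and its rubber foot presses on the block, while the catch is still in (value of joint clamp_handle above 1.06 rad and contact force between clamp_foot and vial_block above 4 N and value of joint safety_catch below 0.3 rad), for 0.2 s.
2. the safety catch is flipped out, while the lever is still up (value of joint safety_catch above 0.8 rad and value of joint lever_angle below 0.08 rad), for 0.2 s.
3. the lever is held fully down by its grip and the stoppers are home (value of joint lever_angle above 0.38 rad and value of joint stopper_plate above 0.0034 m and contact force between the fingers and press_lever above 4 N), for 0.5 s.
At the end, for the whole second after the job is handed in: Fingers still hold the lever by its grip (over 4 N) fully down (over 0.38 rad); pad presses the stopper plate (over 6 N), stoppers home (within 0.6 mm); clamp shut past centre (over 1.06 rad), foot on the block (over 4 N); catch out (over 0.8 rad) (all of step 3 and contact force between press_pad and vial_block above 6 N and value of joint clamp_handle above 1.06 rad and contact force between clamp_foot and vial_block above 4 N and value of joint safety_catch above 0.8 rad); the arm keeps its last pose, push and grip.
It fails at once if the bottle, the tip box or the tube rack is moved by more than 20 mm or tipped (distance of any of reagent_bottle, tip_box, tube_rack from where it was at the start of the episode above 0.02 m or angle between reagent_bottle's own z axis and vertical above 0.4 rad).
It also fails if it takes over 67 s, if anything falls off the work surface, if the arm or the gripper's body presses on something with over 40 N, if the wrist force passes 120 N, or if a joint passes its speed limit or range.

## Working session

There is one attempt and no reset: what is moved stays moved. The work goes in short steps, Python scripts to look and compute and a shell command to move; the robot and the scene stay as the last step left them, time stands still between calls to the robot, and variables do not carry over. Pictures are saved under pics/ and viewed, and the job is handed in when it is done.

```bash
ls; mkdir -p pics; cat > h.py <<'E'
import numpy as np, cv2
from workcell import env
def cal(n):
    c=env.calibration(n); return np.array(c["intrinsics"],float),np.array(c["rvec"],float).ravel(),np.array(c["tvec"],float).ravel()
def proj(p,c):
    K,r,t=c; return cv2.projectPoints(np.array(p,float).reshape(-1,1,3),r,t,K,None)[0].reshape(-1,2)
def ray(px,c):
    K,r,t=c; R=cv2.Rodrigues(r)[0]; d=R.T@np.linalg.inv(K)@np.array([px[0],px[1],1.]); return -R.T@t,d/np.linalg.norm(d)
def onz(px,c,z):
    o,d=ray(px,c); return o+d*(z-o[2])/d[2]
E
python3 - <<'E'
from h import *
s=env.observe(); print(s)
for n in ["scene","side"]:
    im=env.get_image(n); cv2.imwrite(f"pics/{n}0.png",im)
    c=cal(n); print(n,c, ray([280,210],c))
    for t in ["catch_knob","catch_pivot","handle_grip","clamp_pivot","grip_center","lever_pivot","press","vial_block","reagent_bottle","tip_box","tube_rack"]:
        r=env.tip_of(t,n)
        print(n,t,[(np.round(x["point"],1),round(x["confidence"],2)) for x in r[:2]])
E
```

```text
pics
{'clock': 0.0, 'joint_positions': array([ 1.08770260e+00,  3.78066418e-01,  7.96115030e-02,  1.27438673e+00,
       -5.49507539e-07,  1.46048854e+00]), 'qd': array([-1.68153285e-03,  1.66643032e-03,  6.65863495e-04,  1.64608291e-03,
        1.81193372e-04, -3.60253159e-05]), 'tau': array([-6.93437905e-04, -4.63605809e+01,  2.69874305e+01,  2.08489364e-02,
       -2.37114982e-04,  1.94376909e-06]), 'ee_pos': array([0.2091128 , 0.53492124, 0.23035338]), 'orientation': array([-1.36379385, -0.92900007,  0.93197998]), 'force': array([ 0.68667655, -0.43419852,  0.62476849]), 'moment': array([ 0.00947068, -0.03328359,  0.00326437]), 'opening': 0.9980551051045955}
scene (array([[416.76203078,   0.        , 278.88192257],
       [  0.        , 416.76203078, 205.93873466],
       [  0.        ,   0.        ,   1.        ]]), array([ 1.80538664,  1.25891955, -0.68470404]), array([-0.18317444, -0.1092504 ,  1.51489913])) (array([ 1.32170682, -0.31790172,  0.70173889]), array([-0.78818791,  0.31131873, -0.53088649]))
scene catch_knob [(array([216. , 199.1]), 0.68)]
scene catch_pivot [(array(
[... 739 characters left out ...]
.94444695])) (array([ 0.4073334 , -0.63620075,  0.79581011]), array([ 0.14142033,  0.70317438, -0.69681137]))
side catch_knob [(array([303.7, 242.5]), 0.58)]
side catch_pivot []
side handle_grip [(array([296.2, 202.4]), 0.56)]
side clamp_pivot [(array([296.1, 227.7]), 0.68)]
side grip_center [(array([251.9, 211.2]), 0.77)]
side lever_pivot [(array([363.7, 222.3]), 0.75), (array([311.5, 276.9]), 0.47)]
side press [(array([311.6, 278.9]), 0.72)]
side vial_block [(array([311.5, 275. ]), 0.78), (array([363.5, 223. ]), 0.59)]
side reagent_bottle [(array([346.3, 385. ]), 0.74)]
side tip_box [(array([311.5, 199.1]), 0.79)]
side tube_rack [(array([219.7, 234. ]), 0.8), (array([312. , 277.8]), 0.43)]
```

View pics/scene0.png

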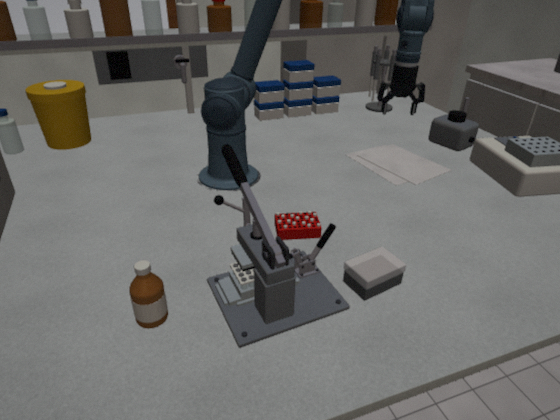

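View pics/side0.png

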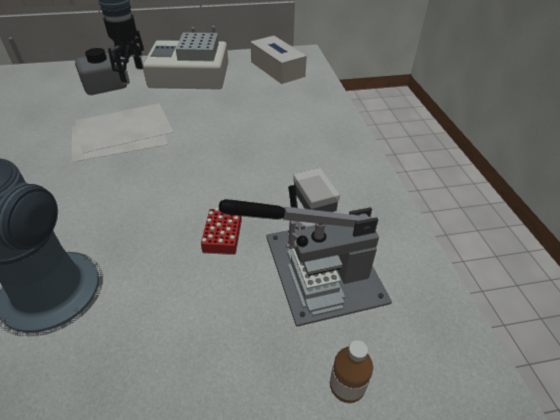

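```bash
cat > fit.py <<'E'
from h import *
from scipy.optimize import least_squares
from scipy.spatial.transform import Rotation as Ro
cs,cd=cal("scene"),cal("side")
def pts(q):
    x,y,th,a,l,k=q
    c,s=np.cos(th),np.sin(th); 
    W=lambda p:np.array([x+c*p[0]-s*p[1],y+s*p[0]+c*p[1],p[2]])
    d={}
    d["catch_pivot"]=W([-.06,0,.152]); 
    ky,kz=-.062,.085
    d["catch_knob"]=W([-.06,ky*np.cos(k)-kz*np.sin(k),.152+kz*np.cos(k)+ky*np.sin(k)])
    d["clamp_pivot"]=W([0,.142,.044]); e=1.13-a
    d["handle_grip"]=W([0,.142+.07*np.cos(e),.044+.07*np.sin(e)])
    d["lever_pivot"]=W([.095,0,.18]); e=.38-l
    d["grip_center"]=W([.095-.25*np.cos(e),0,.18+.25*np.sin(e)])
    d["press"]=W([0,0,0])
    return d
obs=[("s","catch_knob",216,199.1),("s","catch_pivot",248.9,224.5),("s","handle_grip",326.1,237.6),("s","clamp_pivot",308.8,258.7),("s","grip_center",235.3,166.3),("s","lever_pivot",273.9,253.9),("s","press",258,290.7),
("d","catch_knob",303.7,242.5),("d","handle_grip",296.2,202.4),("d","clamp_pivot",296.1,227.7),("d","grip_center",251.9,211.2),("d","lever_pivot",363.7,222.3),("d","press",311.6,278.9)]
def res(q):
    d=pts(q); r=[]
    for c,n,u,v in obs: r+=list(proj(d[n],cs if c=="s" else cd)[0]-[u,v])
    return np.r_[r,(q[4])*20,q[5]*20]
if __name__=="__main__":
    best=min((least_squares(res,[.45,.3,t,.07,0,0],loss="soft_l1",f_scale=3) for t in np.linspace(-3,3,9)),key=lambda r:r.cost)
    q=best.x; print(np.round(q,4),best.cost)
    rr=res(q)[:-2].reshape(-1,2)
    for o,e in zip(obs,rr): print(o[:2],np.round(e,1))
    for n,p in pts(q).items(): print(n,np.round(p,4))
    np.save("q.npy",q)
    for n,z,a,b in [("reagent_bottle",0,(152.8,317.7),(346.3,385)),("tip_box",0,(372.2,281.4),(311.5,199.1)),("tube_rack",0,(299.5,230),(219.7,234))]:
        print(n,np.round(onz(a,cs,0),3),np.round(onz(b,cd,0),3))
E
python3 fit.py
```

```text
[ 0.6016 -0.0874 -6.218   0.113   0.0205  0.0618] 23.14344462456679
('s', 'catch_knob') [1.7 1.8]
('s', 'catch_pivot') [-1.6  0.4]
('s', 'handle_grip') [-1.1  0.3]
('s', 'clamp_pivot') [1.5 2. ]
('s', 'grip_center') [-1.1  0.2]
('s', 'lever_pivot') [ 0.4 -0.9]
('s', 'press') [-0.4 -1. ]
('d', 'catch_knob') [-1.2 -0.2]
('d', 'handle_grip') [-1.7 -2.4]
('d', 'clamp_pivot') [ 1.6 -0.7]
('d', 'grip_center') [-0.2 -0.4]
('d', 'lever_pivot') [-0.8 -0.1]
('d', 'press') [2.1 3.3]
catch_pivot [ 0.5417 -0.0913  0.152 ]
catch_knob [ 0.5461 -0.1583  0.233 ]
clamp_pivot [0.5924 0.0543 0.044 ]
handle_grip [0.59   0.091  0.1035]
lever_pivot [ 0.6964 -0.0812  0.18  ]
grip_center [ 0.4629 -0.0965  0.268 ]
press [ 0.6016 -0.0874  0.    ]
reagent_bottle [ 0.608 -0.335  0.   ] [ 0.605 -0.335  0.   ]
tip_box [0.67  0.192 0.   ] [0.666 0.195 0.   ]
tube_rack [0.403 0.108 0.   ] [0.397 0.106 0.   ]
```

The press pose fits to about 2 px: origin (0.602, -0.087), yaw 3.7°. In scene0 the clamp handle is up at (326,237), the catch knob is at (216,199) and the raised lever grip is at (235,166). In side0 the grip is at (252,211) and the bottle at (347,380). Next I'll work out the tool's yaw and plan the clamp push.

```bash
python3 - <<'E'
from h import *
s=env.observe(); R=cv2.Rodrigues(s["orientation"])[0]; print(np.round(R,3)); x=R[:,0]; print(np.degrees(np.arctan2(x[1],x[0])))
q=np.load("q.npy"); th=q[2]+2*np.pi; print(np.degrees(th))
c,si=np.cos(th),np.sin(th)
W=lambda X,Y,Z:np.array([q[0]+c*X-si*Y,q[1]+si*X+c*Y,Z])
print("start clock",s["clock"])
for a in [.11,.3,.5,.7,.9,1.0,1.13]:
    e=1.13-a; r=.072
    y=.142+r*np.cos(e)-.009*np.sin(e); z=.044+r*np.sin(e)+.009*np.cos(e)
    print(a,"contact",np.round(W(0,y,z),4),"tool ctr(-12mm y)",np.round(W(0,y-.012,z),4))
for n in ["scene","side"]:
    im=cv2.imread(f"pics/{n}0.png"); 
    u,v=(290,240) if n=="scene" else (310,240)
    cr=im[v-70:v+70,u-90:u+90]; cv2.imwrite(f"pics/{n}_z.png",cv2.resize(cr,None,fx=4,fy=4,interpolation=cv2.INTER_CUBIC))
E
```

```text
[[ 0.364  0.    -0.931]
 [ 0.931  0.     0.364]
 [ 0.    -1.    -0.   ]]
68.64347449136471
3.7366747461552277
start clock 1.2
0.11 contact [0.5904 0.0842 0.1101] tool ctr(-12mm y) [0.5912 0.0723 0.1101]
0.3 contact [0.5896 0.0962 0.1032] tool ctr(-12mm y) [0.5904 0.0842 0.1032]
0.5 contact [0.5889 0.1071 0.0937] tool ctr(-12mm y) [0.5897 0.0951 0.0937]
0.7 contact [0.5883 0.1159 0.0822] tool ctr(-12mm y) [0.5891 0.1039 0.0822]
0.9 contact [0.5879 0.1222 0.0692] tool ctr(-12mm y) [0.5887 0.1102 0.0692]
1.0 contact [0.5878 0.1244 0.0623] tool ctr(-12mm y) [0.5886 0.1124 0.0623]
1.13 contact [0.5877 0.1261 0.053 ] tool ctr(-12mm y) [0.5885 0.1142 0.053 ]
```

```bash
ls -la pics
```

```text
total 1368
drwxr-xr-x 2 agent agent   4096 Dec  6 06:34 .
drwxr-xr-x 3 agent agent   4096 Dec  6 06:33 ..
-rw-r--r-- 1 agent agent 360507 Dec  6 06:32 scene0.png
-rw-r--r-- 1 agent agent 425226 Dec  6 06:34 scene_z.png
-rw-r--r-- 1 agent agent 265189 Dec  6 06:33 side0.png
-rw-r--r-- 1 agent agent 333600 Dec  6 06:34 side_z.png
```

View pics/scene_z.png

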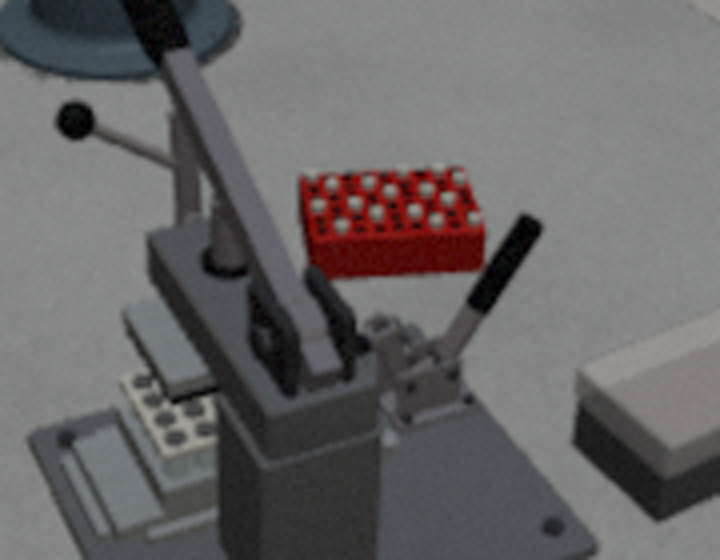

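View pics/side_z.png

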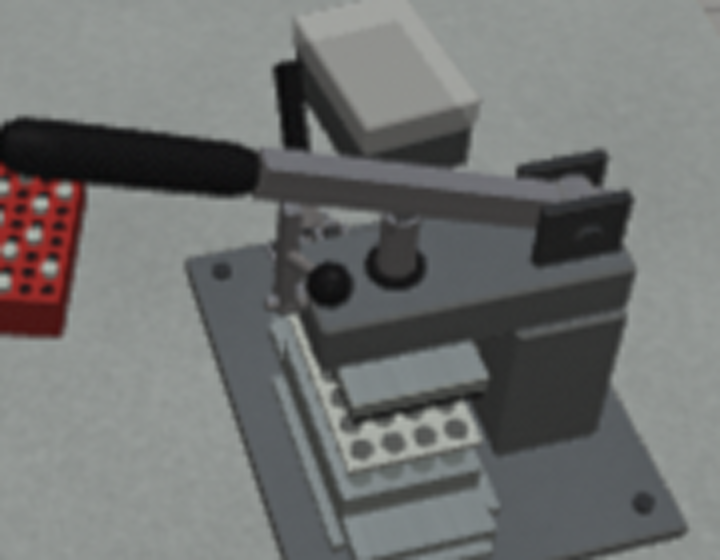

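```bash
python3 - <<'E'
from h import *
q=np.load("q.npy"); th=q[2]; c,si=np.cos(th),np.sin(th); o0=np.array([q[0],q[1],0]); ax=np.array([c,si,0]); ay=np.array([-si,c,0])
for n,px in [("scene",(295,251)),("scene",(302,255)),("scene",(335,224)),("side",(302,227)),("side",(308,225)),("side",(288,195))]:
    C=cal(n); o,d=ray(px,C); k=((o0-o)@ax)/(d@ax); p=o+k*d; print(n,px,"y",round((p-o0)@ay,4),"z",round(p[2],4))
E
python3 -m crank '[[5,-6,0,5,-1],[9,-9,0,8,-1],[12,-13,0,12,-1],[14,-17,0,16,-1],[17,-21,0,20,-1],[20,-24,0,25,-1],[23,-28,0,25,-1],[26,-32,0,25,-1],[29,-36,0,25,-1],[32,-39,0,25,-1],[35,-43,0,25,-1],[38,-46,-1,25,-1],[38.1,-46.5,-2,25,-1],[38.1,-46.5,-2,25,-1],[38.1,-46.5,-2,25,-1],[38.1,-46.5,-2,25,-1],[38.1,-46.5,-2,25,-1]]' 40
```

```text
scene (295, 251) y 0.0976 z 0.0879
scene (302, 255) y 0.1174 z 0.0697
scene (335, 224) y 0.2039 z 0.1379
side (302, 227) y 0.1097 z 0.077
side (308, 225) y 0.0703 z 0.124
side (288, 195) y 0.2371 z 0.0691
clock: 2.62
ee_pos: [0.5907, 0.0695, 0.2107]
orientation: [-1.178, -1.254, 1.254]
force: [0.1, 0.1, -0.3]
opening: -0.001
```

```bash
python3 - <<'E'
from h import *
c=cal("wrist")
im=env.get_image("wrist"); 
q=np.load("q.npy")
from fit import pts
for n,p in pts(q).items():
    u=proj(p,c)[0]; print(n,u)
    if 0<u[0]<560 and 0<u[1]<420: cv2.circle(im,tuple(int(v) for v in u),4,(0,255,0),1)
cv2.imwrite("pics/w1.png",im)
for t in ["handle_grip","clamp_pivot","catch_knob","grip_center"]:
    print(t,[(np.round(x["point"],1),x["confidence"]) for x in env.tip_of(t,"wrist")[:2]])
E
```

```text
catch_pivot [  9.46225534 134.41893146]
catch_knob [-363.11244065  161.83515578]
clamp_pivot [273.55698223 187.76816603]
handle_grip [319.25826919 208.18667487]
lever_pivot [ 38.84228798 391.64406553]
grip_center [-590.8758763  -239.34784659]
press [136.73267203 177.11710401]
handle_grip [(array([321.6, 201.3]), 0.61)]
clamp_pivot [(array([273.4, 190.8]), 0.63)]
catch_knob []
grip_center []
```

View pics/w1.png

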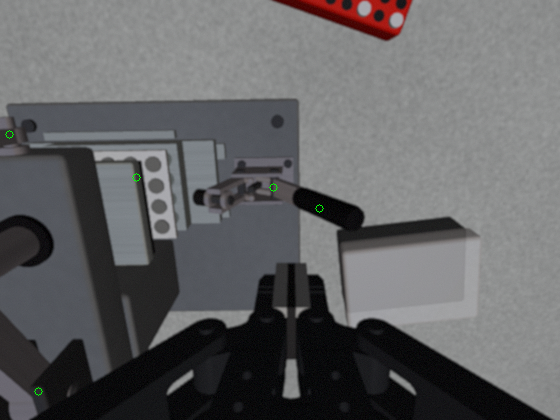

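```bash
python3 -m crank '[[-0.2,0.6,-3,0,-1],[-0.2,1.1,-6,0,-1],[-0.2,1.1,-8,0,-1],[-0.2,1.1,-9,0,-1],[-0.2,1.8,-9.5,0,-1],[-0.2,2.5,-10,0,-1],[-0.2,3.1,-10.6,0,-1],[-0.2,3.75,-11.2,0,-1],[-0.2,4.2,-11.9,0,-1],[-0.2,4.75,-12.6,0,-1],[-0.2,4.75,-12.6,0,-1],[-0.2,4.75,-12.6,0,-1]]'
python3 - <<'E'
from h import *
for n in ["scene","wrist"]: cv2.imwrite(f"pics/{n}2.png",env.get_image(n))
E
```

```text
clock: 3.87
ee_pos: [0.588, 0.1184, 0.0848]
orientation: [-1.177, -1.256, 1.257]
force: [-0.9, -0.2, 0.9]
opening: -0.001
```

View pics/scene2.png

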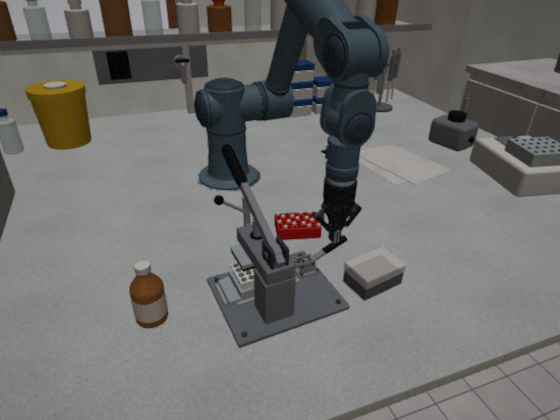

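View pics/wrist2.png

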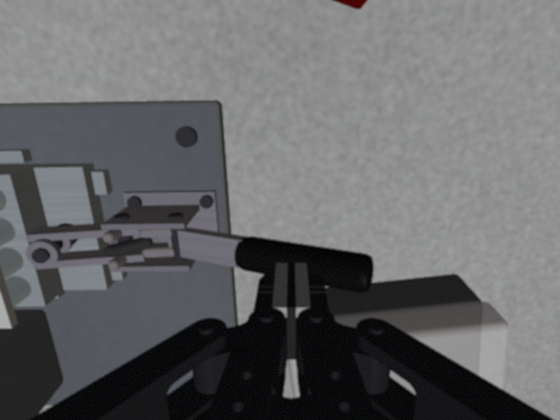

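```bash
python3 - <<'E'
from h import *
c=cal("wrist"); s=env.observe(); p=s["ee_pos"]; print(ray((280,210),c))
for d in ([0,0,0],[-.011,0,0],[.011,0,0],[0,0,.02]): print(d,proj(p+np.array(d),c))
for t in ["handle_grip","clamp_pivot"]:
    r=env.tip_of(t,"wrist")
    for x in r[:1]: print(t,x["point"],x["confidence"],[np.round(onz(x["point"],c,z),4) for z in (.044,.065,.075)])
E
```

```text
(array([0.50716919, 0.11339568, 0.22826107]), array([ 0.31916559, -0.01151928, -0.94762895]))
[0, 0, 0] [[289.82764615 280.01865326]]
[-0.011, 0, 0] [[291.38489324 258.2467579 ]]
[0.011, 0, 0] [[288.33630151 300.86916541]]
[0, 0, 0.02] [[289.62379163 305.14035424]]
handle_grip [291.6, 260.5] 0.61 [array([0.5995, 0.1195, 0.044 ]), array([0.589 , 0.1188, 0.065 ]), array([0.584 , 0.1185, 0.075 ])]
clamp_pivot [175.6, 243.1] 0.62 [array([0.5928, 0.0531, 0.044 ]), array([0.5831, 0.06  , 0.065 ]), array([0.5784, 0.0632, 0.075 ])]
```

```bash
python3 -m crank '[[-0.3,0.2,-0.5,0,-1],[-0.3,0.4,-1.0,0,-1],[-0.3,0.6,-1.5,0,-1],[-0.3,0.7,-2,0,-1],[-0.3,0.8,-2.5,0,-1],[-0.3,0.9,-3.0,0,-1],[-0.3,0.9,-3.3,0,-1],[-0.3,0.9,-3.4,0,-1],[-0.3,0.9,-3.4,0,-1]]'
python3 - <<'E'
from h import *
for n in ["scene","wrist"]: cv2.imwrite(f"pics/{n}3.png",env.get_image(n))
E
```

```text
clock: 4.82
ee_pos: [0.5847, 0.1272, 0.0526]
orientation: [-1.178, -1.256, 1.256]
force: [-4.9, 0.2, 13.6]
opening: -0.004
```

View pics/scene3.png

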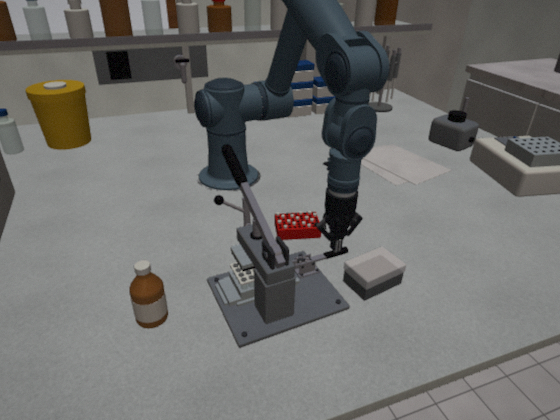

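View pics/wrist3.png

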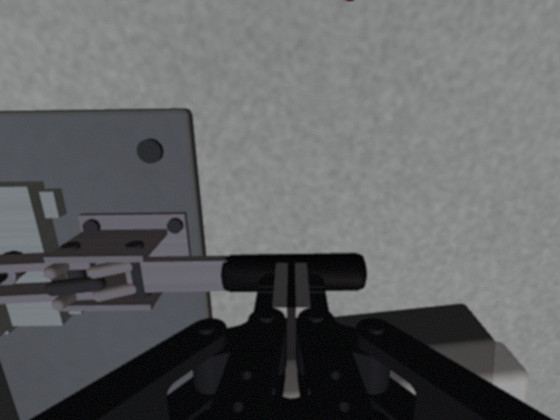

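```bash
python3 -m crank '[[0,0,3,0,-1],[0,0,7,0,-1],[0,0,11,0,-1],[0,0,15,0,-1],[0,0,19,0,-1],[0,0,23,0,-1],[0,0,27,0,-1],[-1,-4,28,0,-1],[-1.5,-8,28,0,-1],[-2,-12,28,0,-1],[-3,-16,28,0,-1],[-3.5,-20,28,0,-1],[-4,-24,28,0,-1],[-4,-28,28,0,-1],[-4,-28,28,0,-1],[-4,-28,28,0,-1],[-4,-28,28,0,-1]]'
python3 - <<'E'
from h import *
from fit import pts
c=cal("wrist"); im=env.get_image("wrist"); cv2.imwrite("pics/wrist4.png",im)
for t in ["catch_knob","grip_center"]:
    r=env.tip_of(t,"wrist")
    for x in r[:2]: print(t,x["point"],x["confidence"],[np.round(onz(x["point"],c,z),4) for z in (.233,.237,.268)])
cs=cal("scene"); im=env.get_image("scene"); cv2.imwrite("pics/scene4.png",im)
for t in ["handle_grip","catch_knob"]:
    r=env.tip_of(t,"scene")
    for x in r[:2]: print(t,x["point"],x["confidence"],np.round(onz(x["point"],cs,.044 if t[0]=='h' else .235),4))
E
```

```text
clock: 6.33
ee_pos: [0.5451, -0.1528, 0.3306]
orientation: [-1.177, -1.255, 1.255]
force: [0.2, 0.4, 0.2]
opening: 0.001
catch_knob [288.7, 219.7] 0.55 [array([ 0.5515, -0.1535,  0.233 ]), array([ 0.55  , -0.1536,  0.237 ]), array([ 0.5387, -0.1541,  0.268 ])]
grip_center [399.8, 103.5] 0.68 [array([ 0.4665, -0.0863,  0.233 ]), array([ 0.4664, -0.0874,  0.237 ]), array([ 0.4661, -0.0966,  0.268 ])]
grip_center [335.1, 202.1] 0.3 [array([ 0.5361, -0.1214,  0.233 ]), array([ 0.5349, -0.122 ,  0.237 ]), array([ 0.5256, -0.1267,  0.268 ])]
handle_grip [335.2, 254.0] 0.62 [0.589  0.1255 0.044 ]
catch_knob [219.8, 200.4] 0.62 [ 0.5487 -0.1541  0.235 ]
```

View pics/scene4.png

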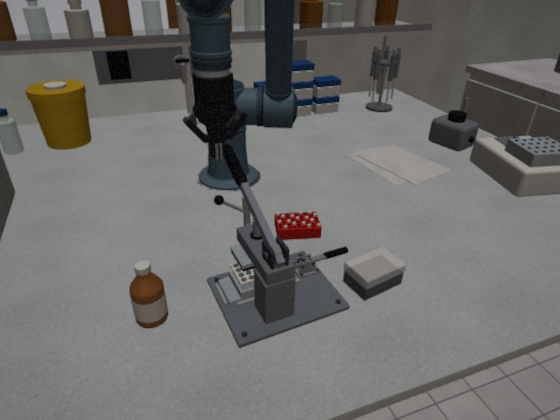

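View pics/wrist4.png

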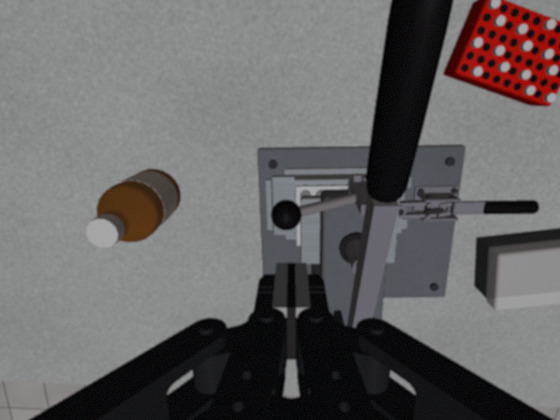

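Scene4 shows the handle level after release: its sleeve is at (335,254), which matches (0.589, 0.126, 0.044). The catch knob is upright at (287,215) in the wrist view, about (0.549, -0.154, 0.237). Now I'll push the knob out and down.

```bash
python3 -m crank '[[0.3,0.2,-4,0,-1],[0.3,0.2,-7.5,0,-1],[0.3,0.2,-8.2,0,-1],[0.3,-0.4,-8.9,0,-1],[0.3,-1,-9.6,0,-1],[0.3,-1.5,-10.2,0,-1],[0.3,-2,-10.7,0,-1],[0.3,-2.4,-11.5,0,-1],[0.3,-2.8,-12.2,0,-1],[0.3,-3.1,-12.9,0,-1],[0.3,-3.4,-13.6,0,-1],[0.3,-3.7,-14.6,0,-1],[0.3,-3.9,-15.6,0,-1],[0.3,-4,-16.6,0,-1],[0.3,-4,-17.3,0,-1],[0.3,-4,-17.6,0,-1],[0.3,-4,-17.6,0,-1]]'
python3 - <<'E'
from h import *
for n in ["scene","wrist"]: cv2.imwrite(f"pics/{n}5.png",env.get_image(n))
E
```

```text
clock: 8.05
ee_pos: [0.548, -0.1928, 0.1562]
orientation: [-1.179, -1.256, 1.256]
force: [-3.5, -0.2, 8.9]
opening: -0.002
```

View pics/scene5.png

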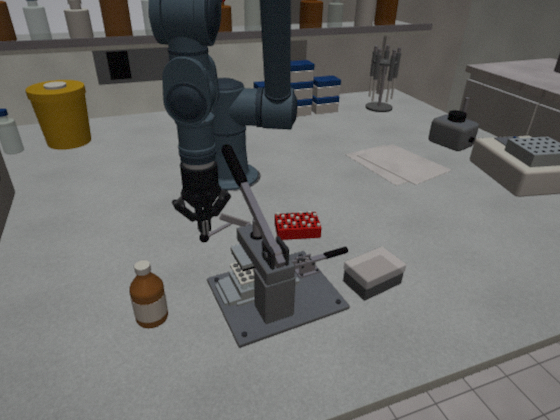

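View pics/wrist5.png

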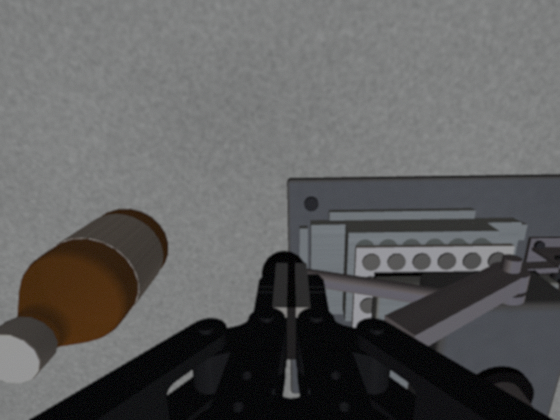

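```bash
python3 -m crank '[[0,0,3,0,-1],[0,0,7,0,-1],[0,0,11,0,-1],[0,0,15,0,-1],[0,0,19,0,-1],[0,0,22,0,-0.5],[-2,2.5,22,0,0],[-4,5,22,0,0.5],[-6,7.5,22,0,0.5],[-8.3,9.6,22,0,0.5],[-8.3,9.6,22,0,0.5],[-8.3,9.6,22,0,0.5],[-8.3,9.6,22,0,0.5]]'
python3 - <<'E'
from h import *
c=cal("wrist"); im=env.get_image("wrist"); cv2.imwrite("pics/wrist6.png",im)
for t in ["grip_center"]:
    r=env.tip_of(t,"wrist")
    for x in r[:2]: print(t,x["point"],x["confidence"],[np.round(onz(x["point"],c,z),4) for z in (.258,.268,.278)])
for n in ["scene","side"]:
  c=cal(n); im=env.get_image(n); cv2.imwrite(f"pics/{n}6.png",im)
  for t in ["catch_knob","grip_center","handle_grip"]:
    r=env.tip_of(t,n)
    for x in r[:1]: print(n,t,x["point"],x["confidence"],np.round(onz(x["point"],c,{"c":.146,"g":.27,"h":.044}[t[0]]),4))
E
```

```text
clock: 9.23
ee_pos: [0.4658, -0.097, 0.3751]
orientation: [-1.178, -1.256, 1.256]
force: [0.1, 0.9, -0.4]
opening: 0.748
grip_center [288.0, 207.0] 0.85 [array([ 0.469 , -0.0987,  0.258 ]), array([ 0.4657, -0.0988,  0.268 ]), array([ 0.4625, -0.0989,  0.278 ])]
scene catch_knob [203.4, 237.3] 0.55 [ 0.5482 -0.1971  0.146 ]
scene grip_center [233.6, 164.0] 0.73 [ 0.4535 -0.0953  0.27  ]
scene handle_grip [334.0, 250.4] 0.77 [0.5746 0.1295 0.044 ]
side catch_knob [306.0, 286.3] 0.74 [ 0.5491 -0.1946  0.146 ]
side grip_center [252.1, 212.6] 0.73 [ 0.4627 -0.1034  0.27  ]
side handle_grip [296.0, 225.7] 0.56 [0.5891 0.0594 0.044 ]
```

View pics/wrist6.png

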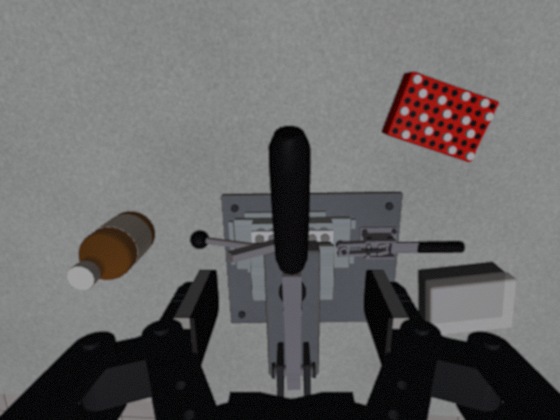

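View pics/side6.png

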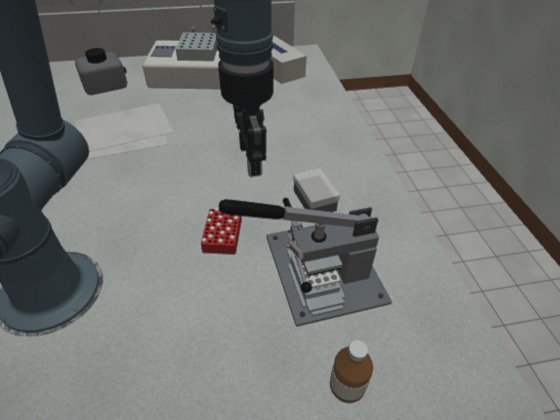

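```bash
python3 -m crank '[[-0.2,0,-4,0,0.5],[-0.2,0,-8,0,0.5],[-0.2,0,-11,0,0.5],[-0.2,0,-12.6,0,0.5],[-0.2,0,-12.6,0,0.5],[-0.2,0,-12.6,0,-1],[-0.2,0,-12.6,0,-1],[-0.2,0,-12.6,0,-1],[-0.2,0,-12.6,0,-1],[-0.2,0,-12.6,0,-1],[-0.2,0,-12.6,0,-1],[-0.2,0,-12.6,0,-1],[-0.2,0,-12.6,0,-1]]' 80
python3 - <<'E'
from h import *
for n in ["side","wrist"]: cv2.imwrite(f"pics/{n}7.png",env.get_image(n))
E
```

```text
clock: 10.82
ee_pos: [0.4641, -0.0976, 0.25]
orientation: [-1.181, -1.256, 1.256]
force: [0.5, -3.2, 4.0]
opening: 0.295
```

View pics/side7.png

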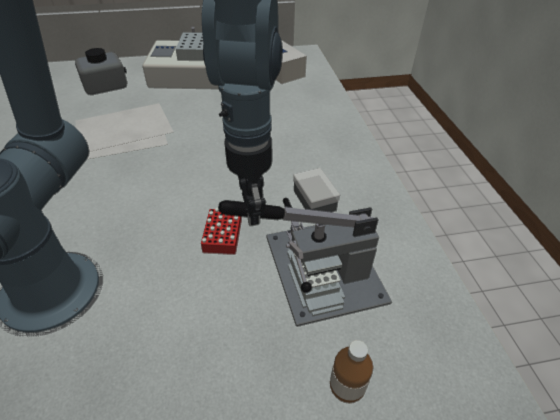

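View pics/wrist7.png

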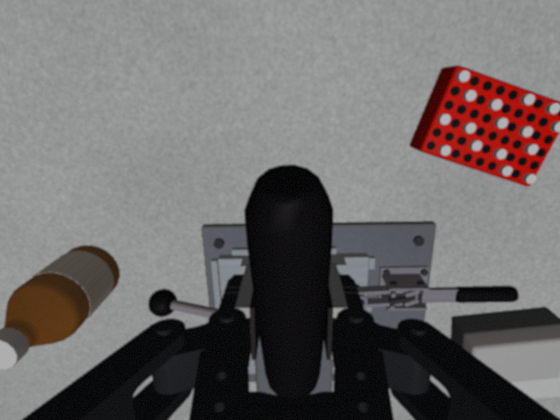

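```bash
python3 -m crank '[[-0.25,0,-0.7,0,-1],[-0.5,0,-1.5,0,-1],[-0.8,0,-2.5,0,-1],[-1.0,-0.1,-3.5,0,-1],[-1.25,-0.1,-4.5,0,-1],[-1.4,-0.1,-5.4,0,-1],[-1.5,-0.1,-6.3,0,-1],[-1.6,-0.1,-7.2,0,-1],[-1.6,-0.1,-7.8,0,-1],[-1.6,-0.1,-8.4,0,-1],[-1.6,-0.1,-9.0,0,-1],[-1.6,-0.1,-9.4,0,-1],[-1.6,-0.1,-9.6,0,-1],[-1.6,-0.1,-9.6,0,-1],[-1.6,-0.1,-9.6,0,-1]]'
python3 - <<'E'
from h import *
print(np.round(env.observe()["force"],1),np.round(env.observe()["moment"],2))
for n in ["side","scene"]:
  c=cal(n); cv2.imwrite(f"pics/{n}8.png",env.get_image(n))
  for t in ["grip_center","catch_knob","handle_grip","press_pad"]:
    r=env.tip_of(t,n)
    for x in r[:1]: print(n,t,x["point"],x["confidence"])
E
```

```text
clock: 12.17
ee_pos: [0.4472, -0.0989, 0.155]
orientation: [-1.181, -1.255, 1.257]
force: [-6.4, -4.9, 16.2]
opening: 0.299
[-6.4 -4.9 16.2] [-0.59  0.78  0.32]
side grip_center [246.2, 248.4] 0.9
side catch_knob [307.9, 285.0] 0.58
side handle_grip [288.5, 209.3] 0.48
scene grip_center [231.5, 196.0] 0.61
scene catch_knob [205.7, 235.9] 0.81
scene handle_grip [334.0, 251.3] 0.66
scene press_pad [259.6, 286.5] 0.61
```

View pics/side8.png

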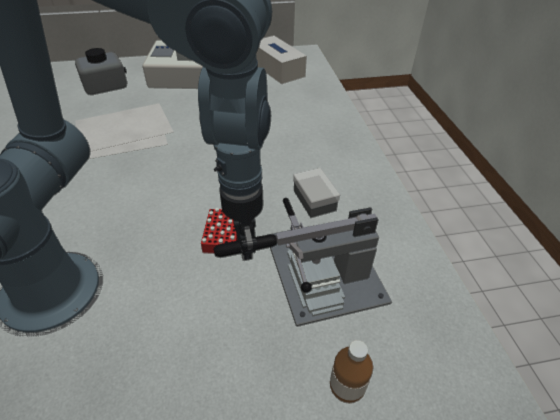

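View pics/scene8.png

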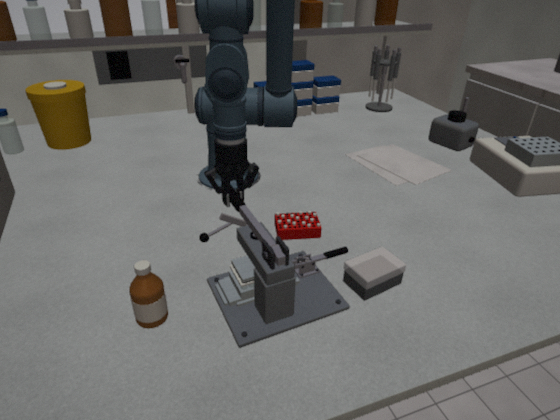

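```bash
python3 -m crank '[[0,0,-0.2,0,-1],[0,0,-0.4,0,-1],[0,0,-0.4,0,-1],[0,0,-0.4,0,-1]]'
python3 - <<'E'
from h import *
from scipy.optimize import least_squares
from fit import pts,cs,cd
q=np.load("q.npy").copy()
for l in (.30,.34,.36,.38,.40,.42):
    q[4]=l; p=pts(q)["grip_center"]; print(l,np.round(p,4),np.round(proj(p,cs)[0],1),np.round(proj(p,cd)[0],1))
for n in ["side","scene"]:
  env.get_image(n); print(n,[(x["point"],x["confidence"]) for x in env.tip_of("grip_center",n)[:1]])
print(env.observe()["ee_pos"],env.observe()["force"])
E
```

```text
clock: 13.0
ee_pos: [0.4474, -0.099, 0.1524]
orientation: [-1.182, -1.255, 1.257]
force: [-10.5, -2.5, 25.8]
opening: 0.299
0.3 [ 0.4477 -0.0974  0.2   ] [233.3 188.9] [245.4 237.1]
0.34 [ 0.4472 -0.0975  0.19  ] [233.3 192.3] [245.3 240.5]
0.36 [ 0.447  -0.0975  0.185 ] [233.4 194.1] [245.4 242.2]
0.38 [ 0.447  -0.0975  0.18  ] [233.5 195.8] [245.5 243.9]
0.4 [ 0.447  -0.0975  0.175 ] [233.6 197.6] [245.6 245.6]
0.42 [ 0.4472 -0.0975  0.17  ] [233.7 199.3] [245.8 247.2]
side [([245.2, 248.6], 0.57)]
scene [([231.7, 201.4], 0.7)]
[ 0.44740381 -0.09899595  0.1524036 ] [-10.01335234  -3.2611345   26.05078076]
```

```bash
python3 -m crank '[[0,0,-0.2,0,-1],[0,0,-0.2,0,-1],[0,0,-0.2,0,-1],[0,0,-0.2,0,-1],[0,0,-0.2,0,-1],[0,0,-0.2,0,-1]]'
python3 - <<'E'
from h import *
s=env.observe(); print(s["ee_pos"],s["force"],s["clock"])
ims=[]
for n in ["side","scene"]:
    im=env.get_image(n); u,v=(300,240) if n=="side" else (285,240)
    cv2.imwrite(f"pics/{n}9.png",cv2.resize(im[v-70:v+70,u-95:u+95],None,fx=4,fy=4,interpolation=cv2.INTER_CUBIC))
    for t in ["catch_knob","grip_center","handle_grip"]:
        print(n,t,[(x["point"],round(x["confidence"],2)) for x in env.tip_of(t,n)[:1]])
cv2.imwrite("pics/w9.png",env.get_image("wrist"))
E
```

```text
clock: 13.7
ee_pos: [0.4475, -0.099, 0.1518]
orientation: [-1.183, -1.256, 1.257]
force: [-15.0, -2.4, 37.4]
opening: 0.302
[ 0.44752274 -0.09899677  0.15180747] [-14.97828425  -2.38079345  37.3822621 ] 13.7
side catch_knob [([308.0, 287.2], 0.73)]
side grip_center [([244.6, 246.4], 0.69)]
side handle_grip [([288.6, 209.6], 0.62)]
scene catch_knob [([204.8, 235.9], 0.77)]
scene grip_center [([233.6, 199.8], 0.58)]
scene handle_grip [([333.1, 253.8], 0.58)]
```

View pics/side9.png

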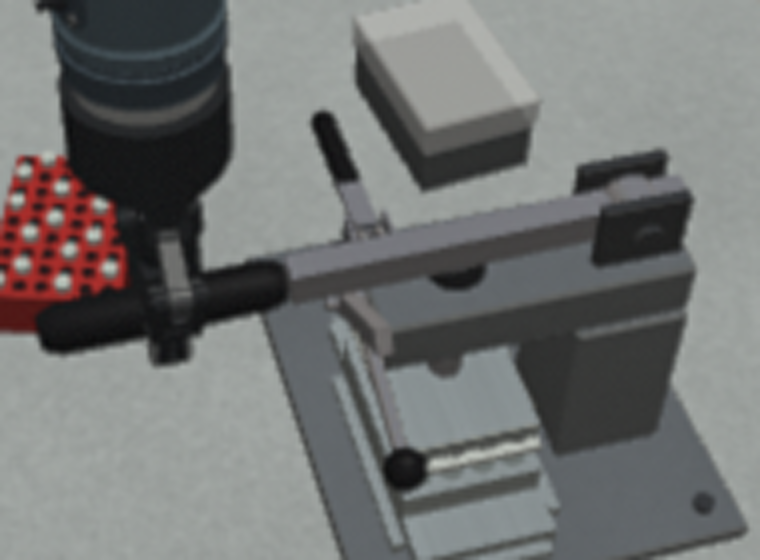

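View pics/scene9.png

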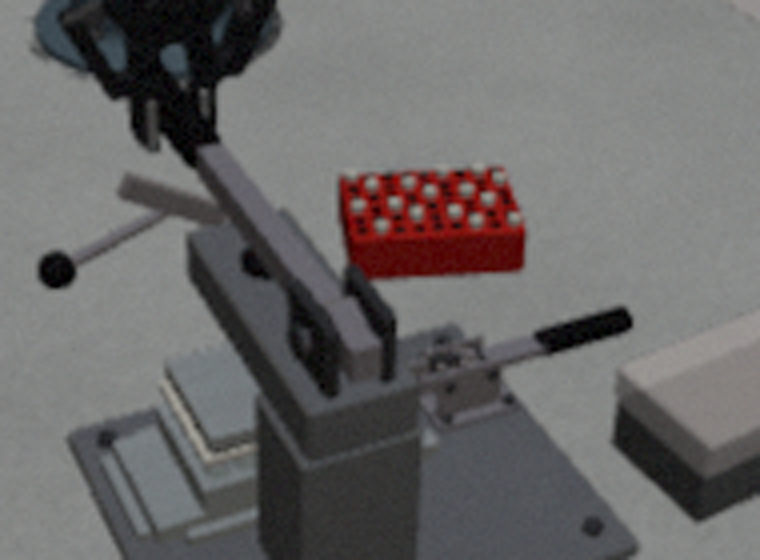

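View pics/w9.png

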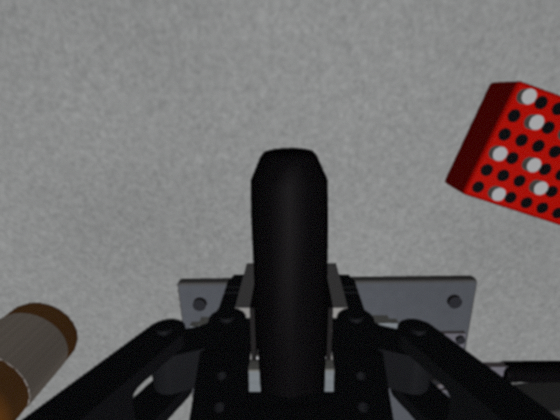

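The stop is reached: the last 2 mm commanded gave only 0.6 mm of motion and 12 N more force. I'll back off 1 mm to ease the load, hold, and hand in.

```bash
python3 -m crank '[[0,0,0.1,0,-1],[0,0,0.1,0,-1],[0,0,0.1,0,-1],[0,0,0.1,0,-1],[0,0,0.1,0,-1],[0,0,0.1,0,-1],[0,0,0.1,0,-1],[0,0,0.1,0,-1],[0,0,0.1,0,-1]]' && python3 - <<'E'
from workcell import env
s=env.observe(); print(s["ee_pos"],s["force"],s["opening"])
if s["force"][2]>20 and s["ee_pos"][2]<.1535: print(env.close_job())
E
```

```text
clock: 14.9
ee_pos: [0.4475, -0.099, 0.1521]
orientation: [-1.182, -1.256, 1.257]
force: [-12.5, -2.1, 31.7]
opening: 0.297
[ 0.44748387 -0.09897985  0.15207569] [-12.53475545  -2.10296874  31.67012683] 0.2973840088100124
the job is handed in; nothing more can be done
None
```

The job was handed in at 14.9 s, with the gripper still holding the lever down by its grip.

1. **Clamp:** I pushed the handle down over centre with the closed fingers. It stayed level after I let go, and still looked level in the last pictures.
2. **Catch:** I pressed the knob out and down to its stop. It was measured at about (0.548, -0.196, 0.146) m, which fits an angle of about 1.0 rad, and it had not moved in the last pictures.
3. **Lever:** I gripped the black grip with 80 N and swung it down to its stop. Near the end, 2 mm of commanded travel gave only 0.6 mm of motion and 12 N more force. I then backed off 1 mm and handed in with about 32 N on the tool. The last pictures show the lever about level and the pad down on the stopper plate.

The bottle, tip box and tube rack looked unmoved in the pictures; I did not measure them again at the end.

**What disagreed or could not be checked:**
- The network's grip points put the lever slightly lower than the model does at the stop (2 to 4 px at most, some within 1 px).
- In the side view the clamp handle point was not reliable. I judged the clamp from the scene and wrist views instead.
- The contact forces at the foot and pad, and how far the stoppers went in, could not be read directly. I infer them from the clamp staying shut and the lever being at its stop.

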